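Roll the bending bar onto the bend line

TASK

Roll the thicker of the two round metal bars across the marking-out board until it lies along the pencilled bend line, centred over it with both its ends on the line, and leave it resting there. Roll it by pushing with the fingertips or the outside of the fingers only: do not pinch, drag or lift it. Leave the thin bar and everything else where it is.

Things in the scene. Friction and masses are not known exactly. Their poses are not given: they have to be found in the camera images.
- board: Marking-out board: a plywood sheet 300 x 360 x 4 mm, fixed flat on the bench. Origin at the centre of its underside; its x axis runs along the bend line, its y axis across it, z up.
- line (a point): The middle of the bend line, on the top face of the board (4 mm above the bench). The line is a dark straight pencil line, 220 mm long and 2.5 mm wide, down the middle of the board; it runs along this frame's x axis, and y points across it. The two bars start one on each side of it, 80 to 120 mm away and nearly parallel to it (within about 4 degrees); which is on which side varies.
- thick_bar_center (a point): Centre of the thick bar: a solid plain aluminium cylinder, 40 mm in diameter and 140 mm long, about 0.45 kg, lying on the board, loose and free to roll with a little rolling resistance. The point is on its axis, half-way along, 20 mm above the board. Its x axis runs along the bar; y and z turn with it as it rolls.
- thick_bar_end1 (a point): Centre of one end face of the thick bar, 70 mm from its centre.
- thick_bar_end2 (a point): Centre of the other end face of the thick bar, 70 mm from its centre.
- thin_bar_center (a point): Centre of the thin bar: the same aluminium, 22 mm in diameter and 140 mm long, lying on the board on the other side of the line, 11 mm above the board. To be left alone.
- gauge_block: Upright steel block 24 x 24 x 45 mm standing loose at the far edge of the board, beyond the ends of the bars. Origin at the centre of its underside. To be left alone.
- pin_jar: Small clear jar with a black cap, 30 mm in diameter and 42 mm high, standing loose at the near edge of the board. Origin at the centre of its underside. To be left alone.
- hammer: Hammer about 270 mm long lying on the bench to the right of the board. To be left alone.
Mind the look-alikes: they are no part of the job. Leave any black or red look-alike of the part that bears thick_bar_center alone.

How it is judged:
By the outcome, as a careful person would: the job done as asked, in the order asked, and still so for the second after the job is handed in, with the robot touching nothing.
It also fails if it takes over 48 s, if anything falls off the work surface, if the arm or the gripper's body presses on something with over 40 N, if the wrist force passes 120 N, or if a joint passes its speed limit or range.

ROBOT

A 6-joint arm with a two-finger parallel gripper is mounted at the origin on the work surface. World frame = base frame: x ahead of the robot, y to its left, z up, the work surface at z = 0. Lengths are in mm, angles in rad, forces in N, time in s.
With the tool pointing down it reaches from about 300 to 850 mm from the base axis. Payload 4.2 kg.
Tool frame: the origin (TCP) lies midway between the tips of the shut fingers; the grasp point (between the pads) lies 19 mm behind it; z points along the fingers, y is the direction in which the jaws open and shut (so a half turn about z gives the same grasp; the last joint's range is limited). The gripper opens to 91 mm and grips with 3 to 60 N. Pads are 32 mm wide; open, the fingers measure 118 mm over their backs; the gripper's body (76 mm by 178 mm) begins 60 mm behind the grasp point.
Start: joints at [1.171, 0.32, 1.565, -0, 1.257, -0.02], TCP at [213.176, 534.04, 213.976] pointing down, gripper open.
Joint ranges: [-3.11, 3.11], [-0.84, 2.01], [0.21, 2.61], [-1.34, 4.49], [0.05, 2.63], [-2.56, 2.56]. Speed limits (rad/s): [2.57, 2.57, 3.14, 3.14, 3.14, 3.14].

INTERFACE

Orientations are given as [roll, pitch, yaw] about the fixed x, y, z axes, in that order (R = Rz(yaw) Ry(pitch) Rx(roll)).
In Python, from rig import sensors, viewer, order gives the robot as it stands.
- The arm moves only by the tool jog_arm, never from a script. Its argument "increments" is a list of rows, each a list of 2 entries, a list of its own where there are three numbers: the shift along the tool's x, y, z in mm, then the turn about the tool's z in degrees. A call has 1 to 12 rows; each row is the pose to reach, as a shift and turn from the pose measured when the call began, along the tool's axes at that moment; what a row does not reach only later rows make up. A row lasts 1/8 s, in which the tool goes at most 62.5 mm and 10.7 degrees, less where a joint would pass 70% of its speed; a pose out of reach is approached as far as the arm can. A call with a gripper value outside its range is refused whole. "claw" is the opening, from -1 (shut) to 1 (fully open), so that 0 is half open, set as the call begins (left out, the last holds). The fingers move at their own pace and stop on an object; the grip force is fixed at half the most. Time passes only in rows, so rows that repeat a pose let the fingers close. It gives the time, the measured TCP pose, the force and the opening at its end, in the units of the state.
- sensors.read_state(): the state, without advancing time (a new reading comes with each control period).
- viewer.read_camera(name): name is "scene" or "top" or "wrist"; returns a dict with "image" (420x560x3 uint8, red, green, blue), "fx", "fy", "cx", "cy" (pixels), "k1" (the pictures are not rectified: a ray, as slopes to the right and down, at radius r is drawn at 1 + k1 r^2 times it, then the intrinsics apply), "world_from_camera" (4x4, takes a point from camera to world coordinates). Camera axes: x right, y down, z forward; pixel columns grow to the right and rows downward; lengths in mm; the calibration is good to about 2 mm. A picture is of the moment at which its call begins. There is no depth.
- order.sign_off(): hands the job in, once; it reports no verdict.
The state is a dict: "time": time; "q": joint angles; "joint_vel": joint speeds; "tau": joint torques, N m; "position": TCP position; "tcp_rot": TCP orientation; "wrist_force": force on the tool from outside, world axes, zero at the start; "moment": the same for the moment, N m; "grip_width": finger opening in mm.
Only numpy, scipy, OpenCV 4.12 (cv2) and the standard library are available. Lean on these libraries where they do the work, as an engineer would, in place of code of your own. Each camera call takes 0.05 s, during which the arm holds its last target.

## Working session

There is one attempt and no reset: what is moved stays moved. The work goes in short steps, Python scripts to look and compute and a tool call to move; the robot and the scene stay as the last step left them, time stands still between calls to the robot, and variables do not carry over. Pictures are saved under pics/ and viewed, and the job is handed in when it is done.

Besides the shell and the picture viewer there is one more tool, called after "Request:" as name(argument=value, ...), one argument or row to a line, values as JSON. jog_arm: Moves the arm, as the interface text tells. Its arguments: {"type":"object","properties":{"increments":{"type":"array","items":{"type":"array"}},"claw":{"type":"number"}},"required":["increments"]}

```bash
mkdir -p pics; python3 - <<'E'
from rig import sensors, viewer
import cv2,numpy as np
s=sensors.read_state()
print({k:np.round(s[k],3).tolist() for k in s})
for n in("scene","top"):
    c=viewer.read_camera(n);cv2.imwrite(f"pics/{n}0.png",c["image"][:,:,::-1])
    print(n,c["fx"],c["fy"],c["cx"],c["cy"],c["k1"],np.round(c["world_from_camera"],3).tolist())
E
```

```text
{'time': 0.0, 'q': [1.171, 0.32, 1.566, -0.0, 1.257, -0.02], 'joint_vel': [0.0, -0.002, 0.002, -0.0, -0.001, 0.001], 'tau': [0.001, -41.247, -23.197, 0.073, 0.046, -0.0], 'position': [212.979, 533.558, 213.113], 'tcp_rot': [-3.14, -0.0, 2.762], 'wrist_force': [-0.079, -0.038, 0.422], 'moment': [0.023, 0.011, 0.03], 'grip_width': 91.405}
scene 382.6339003714281 382.6339003714281 277.650970679836 216.8390074596299 0.030728505377212077 [[-0.819, 0.445, -0.363, 860.377], [0.574, 0.633, -0.519, 385.821], [-0.002, -0.634, -0.774, 751.139], [0.0, 0.0, 0.0, 1.0]]
top 391.75491599749193 391.75491599749193 283.7378673616037 211.75969742128152 -0.020537330267814066 [[0.028, -0.997, 0.066, 448.563], [-1.0, -0.028, -0.003, -85.147], [0.005, -0.066, -0.998, 1034.403], [0.0, 0.0, 0.0, 1.0]]
```

```bash
ls -la
```

```text
total 12
drwxr-xr-x  3 agent agent 4096 Dec  6 18:05 .
drwxr-xr-x 23 root  root  4096 Dec  6 18:05 ..
drwxr-xr-x  2 agent agent 4096 Dec  6 18:06 pics
```

View pics/scene0.png

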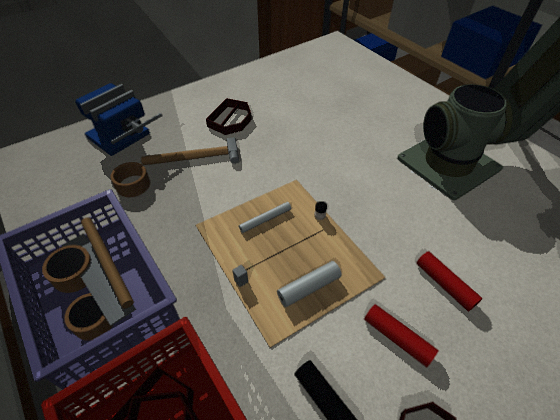

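View pics/top0.png

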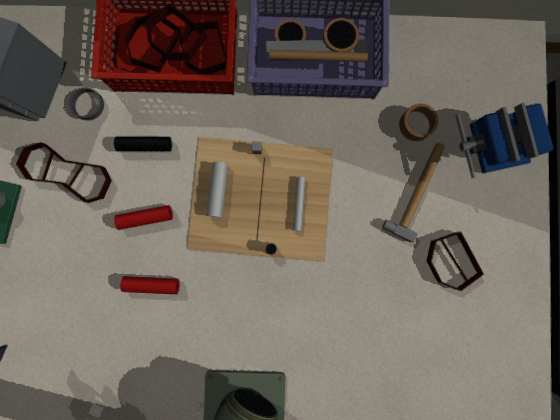

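The top view shows the plain aluminium thick bar at about (217,189) and the thin bar at (300,203). The bend line runs (264,157)–(258,240), the gauge block is at (256,147) and the jar at (271,249). The look-alikes are one black cylinder (143,144) and two red ones (144,217), (150,285), all off the board. The silver bar on the board, the wider of the two, is the one meant. Next I'll enlarge it and measure.

```bash
cat > h.py <<'E'
import numpy as np,cv2
from rig import sensors, viewer
def ray(c,p):
    K=np.array([[c["fx"],0,c["cx"]],[0,c["fy"],c["cy"]],[0,0,1.]])
    u=cv2.undistortPoints(np.array(p,float).reshape(-1,1,2),K,np.array([c["k1"],0,0,0,0.])).reshape(-1,2)
    T=np.array(c["world_from_camera"]);d=np.c_[u,np.ones(len(u))]@T[:3,:3].T
    return T[:3,3],d
def onz(c,p,z):
    o,d=ray(c,p);z=np.broadcast_to(z,len(d));return o+d*((z-o[2])/d[:,2])[:,None]
def proj(c,P):
    T=np.array(c["world_from_camera"]);q=(np.array(P,float).reshape(-1,3)-T[:3,3])@T[:3,:3]
    x=q[:,:2]/q[:,2:];x=x*(1+c["k1"]*(x**2).sum(1))[:,None]
    return x*c["fx"]+[c["cx"],c["cy"]]
E
python3 - <<'E'
from h import *
for n,(x0,y0,x1,y1) in {"top":(180,130,340,265),"scene":(190,175,390,350)}.items():
    im=viewer.read_camera(n)["image"][y0:y1,x0:x1,::-1]
    cv2.imwrite(f"pics/{n}_crop.png",cv2.resize(im,None,fx=4 if n=="top" else 3,fy=4 if n=="top" else 3,interpolation=cv2.INTER_CUBIC))
c=viewer.read_camera("top");hsv=cv2.cvtColor(c["image"],cv2.COLOR_RGB2HSV)
for p in [(217,189),(213,189),(222,189),(230,189),(240,189),(262,180),(261,200),(300,203),(205,189)]: print(p,hsv[p[1],p[0]],c["image"][p[1],p[0]])
E
```

```text
(217, 189) [ 50   5 147] [145 147 144]
(213, 189) [ 60   5 106] [104 106 104]
(222, 189) [ 45   7 139] [137 139 135]
(230, 189) [ 17 108 111] [111  91  64]
(240, 189) [ 17 109 129] [129 105  74]
(262, 180) [17 95 70] [70 59 44]
(261, 200) [ 18 107 121] [121 100  70]
(300, 203) [110   5 154] [151 152 154]
(205, 189) [ 17 118  78] [78 63 42]
```

View pics/top_crop.png

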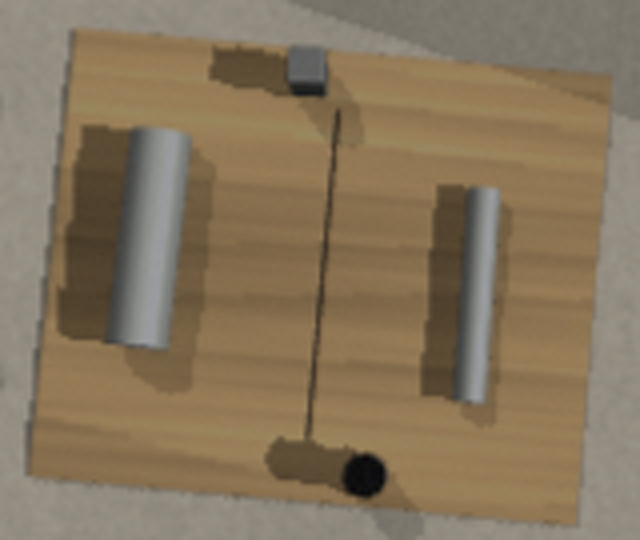

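```bash
python3 - <<'E'
from h import *
for n,roi in {"top":(185,135,335,262),"scene":(195,180,385,348)}.items():
    c=viewer.read_camera(n);im=c["image"];hsv=cv2.cvtColor(im,cv2.COLOR_RGB2HSV)
    x0,y0,x1,y1=roi
    m=np.zeros(im.shape[:2],np.uint8);m[y0:y1,x0:x1]=((hsv[...,1]<55)&(hsv[...,2]>40))[y0:y1,x0:x1]*255
    for k in cv2.findContours(m,cv2.RETR_EXTERNAL,cv2.CHAIN_APPROX_NONE)[0]:
        if cv2.contourArea(k)<30: continue
        r=cv2.minAreaRect(k);b=cv2.boxPoints(r);print(n,cv2.contourArea(k),np.round(r[0],1),np.round(r[1],1),np.round(b,1).tolist())
        if n=="top":
            for z in(4,15,24,44):print("  z",z,np.round(onz(c,[r[0]],z),1).tolist(),np.round(onz(c,b,z)[:,:2],1).tolist())
    if n=="top":
        # line: per row dark minimum near expected
        v=im.astype(float).sum(2);pts=[]
        for y in range(160,236):
            xe=264-(y-157)*6/83;xs=np.arange(int(xe)-5,int(xe)+7);row=v[y,xs];w=np.clip(np.median(row)-row-20,0,None)
            if w.sum()>60:pts.append(((xs*w).sum()/w.sum(),y))
        pts=np.array(pts);P=onz(c,pts,4);vx,vy,px,py=cv2.fitLine(P[:,:2].astype(np.float32),cv2.DIST_HUBER,0,.01,.01).ravel()
        print("line",len(pts),vx,vy,px,py,"ends",P[0],P[-1], "yaw deg",np.degrees(np.arctan2(vy,vx)), "resid",np.std((P[:,0]-px)*vy-(P[:,1]-py)*vx))
E
```

```text
top 381.0 [298.9 203.4] [ 8.5 53.5] [[292.5, 229.6999969482422], [296.79998779296875, 176.39999389648438], [305.20001220703125, 177.10000610351562], [301.0, 230.39999389648438]]
  z 4 [[540.4, -127.8, 4.0]] [[470.5, -112.9], [612.0, -120.4], [610.9, -142.8], [469.4, -135.2]]
  z 15 [[539.4, -127.4, 15.0]] [[470.3, -112.6], [610.3, -120.0], [609.2, -142.2], [469.1, -134.6]]
  z 24 [[538.6, -127.0, 24.0]] [[470.1, -112.4], [608.9, -119.7], [607.7, -141.7], [469.0, -134.2]]
  z 44 [[536.8, -126.2, 44.0]] [[469.6, -111.9], [605.7, -119.0], [604.6, -140.6], [468.5, -133.2]]
top 776.5 [217.  188.9] [15.6 54.9] [[206.1999969482422, 215.39999389648438], [212.1999969482422, 160.8000030517578], [227.6999969482422, 162.5], [221.6999969482422, 217.10000610351562]]
  z 4 [[572.7, 89.9, 4.0]] [[501.9, 115.5], [647.5, 105.4], [644.1, 64.0], [498.5, 74.5]]
  z 15 [[571.3, 88.0, 15.0]] [[501.3, 113.3], [645.4, 103.3], [642.0, 62.4], [498.0, 72.8]]
  z 24 [[570.2, 86.5, 24.0]] [[500.9, 111.6], [643.7, 101.7], [640.3, 61.1], [497.6, 71.4]]
  z 44 [[567.8, 83.1, 44.0]] [[499.8, 107.7], [639.8, 98.0], [6
[... 1044 characters left out ...]
4], [334.1000061035156, 258.70001220703125], [343.20001220703125, 275.70001220703125], [284.29998779296875, 307.3999938964844]]
scene 45.5 [319.7 215.6] [10.2  6.6] [[314.20001220703125, 218.3000030517578], [315.0, 211.8000030517578], [325.1000061035156, 213.0], [324.29998779296875, 219.5]]
scene 428.5 [264.8 216.7] [ 8.8 55.5] [[237.89999389648438, 224.6999969482422], [287.8999938964844, 200.60000610351562], [291.70001220703125, 208.60000610351562], [241.6999969482422, 232.6999969482422]]
scene 4056.0 [341.  227.5] [95. 86.] [[298.0, 180.0], [384.0, 180.0], [384.0, 275.0], [298.0, 275.0]]
scene 6505.0 [244.  263.5] [167.  98.] [[195.0, 180.0], [293.0, 180.0], [293.0, 347.0], [195.0, 347.0]]
```

View pics/scene_crop.png

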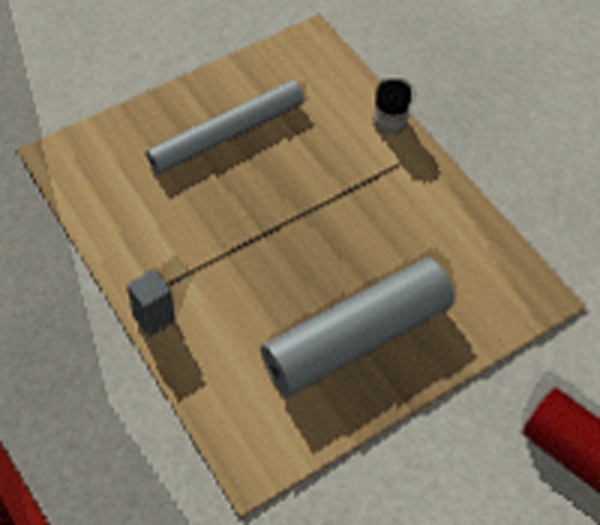

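Measured: the line runs through about (552, −25.5) at yaw −3.5°. The thick bar's axis is at about (569, 86.3, 24) with yaw −4.0°. Its box measures about 143 × 41 mm against a nominal 140 × 40, so it is the aluminium bar. It has to roll about 113 mm, and it sits 10 mm off along the line, so both ends would land on the line.

The plan is to keep the jaws open along the bar, giving two contacts 118 mm apart, and push slowly with the sides of the fingers. I'll go first to a point behind the bar.

Request:
jog_arm(
  increments=[
    [[-14,-7,3],2],
    [[-48,-22,9],7],
    [[-95,-44,18],14],
    [[-143,-66,27],21.5],
    [[-190,-88,36],29],
    [[-238,-110,45],36],
    [[-285,-132,54],43],
    [[-333,-154,63],50],
    [[-380,-176,72],57],
    [[-428,-198,81],64.5],
    [[-461,-213,87],69.5],
    [[-475,-220,90],71.7],
  ],
  claw=1,
)

```text
time: 1.85
position: [573.4, 151.1, 123.2]
tcp_rot: [-3.141, 0.001, 1.506]
wrist_force: [0.9, 0.1, -0.7]
grip_width: 91.1
```

```bash
python3 - <<'E'
from h import *
s=sensors.read_state();print(s["time"],s["position"],s["tcp_rot"],s["q"],s["wrist_force"])
c=viewer.read_camera("top");cv2.imwrite("pics/top1.png",c["image"][:,:,::-1])
E
```

```text
1.85 [573.38276531 151.1496704  123.24210925] [-3.14068193e+00  8.08705400e-04  1.50586339e+00] [ 2.38634582e-01  4.16936111e-01  1.65517045e+00 -5.69227523e-04
  1.07059698e+00  3.03841171e-01] [ 0.87068879  0.08332118 -0.66116391]
```

View pics/top1.png

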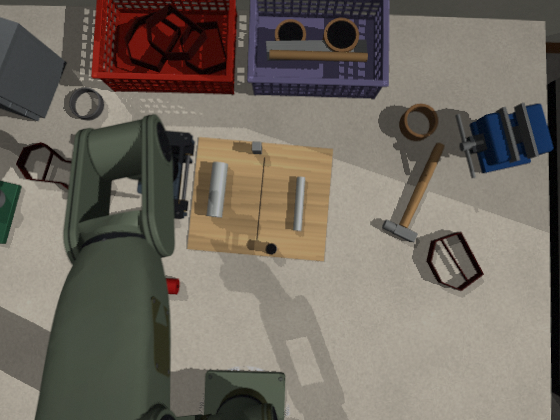

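The top view shows the gripper at about (182,175), left of the bar (217,189), with clear space for the fingers. I'll lower it to z≈14.

Request:
jog_arm(
  increments=[
    [[0,0,10],0],
    [[0,0,30],0],
    [[0,0,55],0],
    [[0,0,80],0],
    [[0,0,98],0],
    [[0,0,107],0],
    [[0,0,109],0],
    [[0,0,109],0],
  ],
)

```text
time: 2.9
position: [574.1, 151.0, 14.6]
tcp_rot: [3.141, 0.001, 1.506]
wrist_force: [0.3, 0.3, -0.1]
grip_width: 91.0
```

```bash
python3 - <<'E'
from h import *
s=sensors.read_state();print(s["time"],s["position"],s["tcp_rot"],s["wrist_force"])
c=viewer.read_camera("scene");cv2.imwrite("pics/scene2.png",cv2.resize(c["image"][170:370,180:430,::-1],None,fx=3,fy=3))
E
```

```text
2.9 [574.09432232 150.96921922  14.55346937] [3.14097770e+00 1.15038431e-03 1.50619575e+00] [ 0.28558294  0.29262045 -0.13227445]
```

View pics/scene2.png

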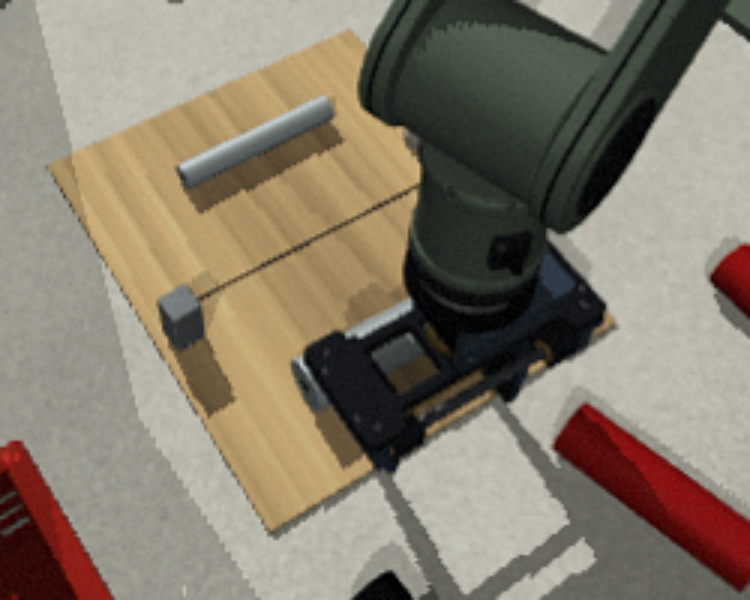

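The fingers are behind the bar and clear of it, near (370,400) in the crop. Tool +x points across the line, away from it, so I push along −x, slowly.

Request:
jog_arm(
  increments=[
    [[-5,0,0],-0.2],
    [[-12,0,0],-0.2],
    [[-18,0,0],-0.2],
    [[-22,0,0],-0.2],
    [[-25,0,0],-0.2],
    [[-28,0,0],-0.2],
    [[-31,0,0],-0.2],
    [[-34,0,0],-0.2],
    [[-37,0,0],-0.2],
    [[-40,0,0],-0.2],
    [[-42,0,0],-0.2],
    [[-43,0,0],-0.2],
  ],
)

```text
time: 4.45
position: [571.5, 107.9, 14.8]
tcp_rot: [3.141, 0.001, 1.509]
wrist_force: [0.6, -0.3, 0.7]
grip_width: 91.3
```

```bash
cat > m.py <<'E'
from h import *
import sys,time
L=np.array([552,-25.5]);u=np.array([.99813,-.06106]);n=np.array([.06106,.99813])
tag=sys.argv[1]
s=sensors.read_state();p=s["position"];d=p[:2]-L
print("t",s["time"],"tcp line",round(d@u,1),round(d@n,1),"z",round(p[2],1),"yaw",round(np.degrees(s["tcp_rot"][2]),2),"F",np.round(s["wrist_force"],1))
for n_ in("scene","top"):
    c=viewer.read_camera(n_)
    x0,y0,x1,y1=(180,130,340,265) if n_=="top" else (190,170,390,350)
    cv2.imwrite(f"pics/{n_}_{tag}.png",cv2.resize(c["image"][y0:y1,x0:x1,::-1],None,fx=3,fy=3,interpolation=cv2.INTER_CUBIC))
E
python3 m.py 3; python3 - <<'E'
import cv2,numpy as np
a=cv2.imread("pics/top_3.png");b=cv2.imread("pics/scene_3.png")
h=400;r=lambda i:cv2.resize(i,(400,int(i.shape[0]*400/i.shape[1])))
a,b=r(a),r(b);o=np.zeros((max(len(a),len(b)),800,3),np.uint8);o[:len(a),:400]=a;o[:len(b),400:]=b
cv2.imwrite("pics/both3.png",o)
E
```

```text
t 4.45 tcp line 11.3 134.3 z 14.8 yaw 86.48 F [ 0.6 -0.3  0.7]
```

View pics/both3.png

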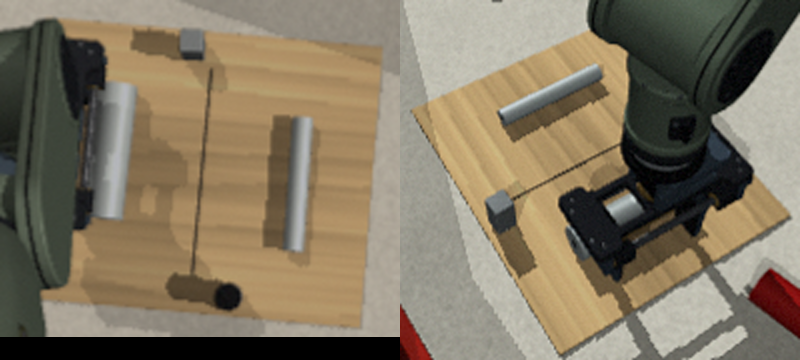

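The bar is in contact and has rolled a little, now at about (112,150) in the left half. I'll measure its visible right-hand edge: its silhouette plane is tangent to the cylinder, 20 mm from the axis.

```bash
cat > e.py <<'E'
from h import *
L=np.array([552,-25.5]);u=np.array([.99813,-.06106]);n=np.array([.06106,.99813])
def bar(im,c,side):
    hsv=cv2.cvtColor(cv2.GaussianBlur(im,(1,1),0),cv2.COLOR_RGB2HSV).astype(float)
    # mask metal, drop thin bar
    m=((hsv[...,1]<55)&(hsv[...,2]>75)).astype(np.uint8)
    m[:152]=0;m[236:]=0;m[:,:190]=0;m[:,287:]=0
    k,lab,st,ce=cv2.connectedComponentsWithStats(m);i=1+np.argmax(st[1:,4]);m=lab==i
    ys,xs=np.nonzero(m);y0,y1=ys.min(),ys.max();pts=[]
    sat=hsv[...,1]
    for y in range(y0+5,y1-4):
        r=np.nonzero(m[y])[0];x=r.max() if side>0 else r.min()
        # subpixel by saturation crossing 55
        a,b=sat[y,x],sat[y,x+side];f=np.clip((55-a)/(b-a),0,1) if b>a else .5
        pts.append((x+side*f,y))
    pts=np.array(pts);W=onz(c,pts,24.);vx,vy,px,py=cv2.fitLine(W[:,:2].astype(np.float32),cv2.DIST_HUBER,0,.01,.01).ravel()
    if vx<0:vx,vy=-vx,-vy
    o=np.array(c["world_from_camera"])[:3,3];dirv=np.array([vx,vy,0.])
    N=np.cross(dirv,np.array([px,py,24.])-o);N/=np.linalg.norm(N)
    nn=np.array([-vy,vx]) # +y-ish
    t=20/abs(N[:2]@nn)*(1 if side>0 else -1)  # right edge: axis toward +y
    cen=np.array([px,py])+nn*t; d=cen-L
    yaw=np.degrees(np.arctan2(vy,vx))
    e=onz(c,[(np.mean(xs[ys==y0]),y0),(np.mean(xs[ys==y1]),y1)],34)
    au=(e[:,:2]-L)@u
    slope=np.tan(np.radians(yaw+3.5));off=lambda a:d@n+(a-d@u)*slope
    print("side",side,"rows",y0,y1,"yaw",round(yaw,2),"axial ends",np.round(au,1),"offset at mid/ends",np.round([off(au.mean()),off(au[0]),off(au[1])],1))
if __name__=="__main__":
    c=viewer.read_camera("top");import sys
    im=c["image"]
    im0=cv2.imread("pics/top0.png")[:,:,::-1].copy()
    print("start pic");bar(im0,c,1);bar(im0,c,-1)
    print("now");bar(im,c,1)
E
python3 e.py
```

```text
start pic
side 1 rows 162 217 yaw -4.28 axial ends [ 80.3 -60.6] offset at mid/ends [112.9 112.  113.9]
side -1 rows 162 217 yaw -5.17 axial ends [ 80.3 -60.6] offset at mid/ends [109.4 107.3 111.4]
now
side 1 rows 162 217 yaw -4.3 axial ends [ 81.8 -59.9] offset at mid/ends [94.5 93.5 95.5]
```

Request:
jog_arm(
  increments=[
    [[-2,0,0],0],
    [[-4,0,0],0],
    [[-7,0,0],0],
    [[-10,0,0],0],
    [[-13,0,0],0],
    [[-16,0,0],0],
    [[-19,0,0],0],
    [[-22,0,0],0],
    [[-25,0,0],0],
    [[-28,0,0],0],
    [[-30,0,0],0],
    [[-31,0,0],0],
  ],
)

```text
time: 6.1
position: [569.6, 76.9, 14.8]
tcp_rot: [3.141, 0.001, 1.509]
wrist_force: [0.1, 0.8, 0.9]
grip_width: 91.2
```

```bash
python3 m.py 4; python3 e.py|tail -1; python3 e.py|tail -1
```

```text
t 6.1 tcp line 11.3 103.2 z 14.8 yaw 86.48 F [0.1 0.8 0.9]
side 1 rows 164 219 yaw -4.32 axial ends [ 79.7 -61.7] offset at mid/ends [63.5 62.5 64.5]
side 1 rows 164 219 yaw -4.32 axial ends [ 79.7 -61.7] offset at mid/ends [63.5 62.5 64.5]
```

View pics/top_4.png

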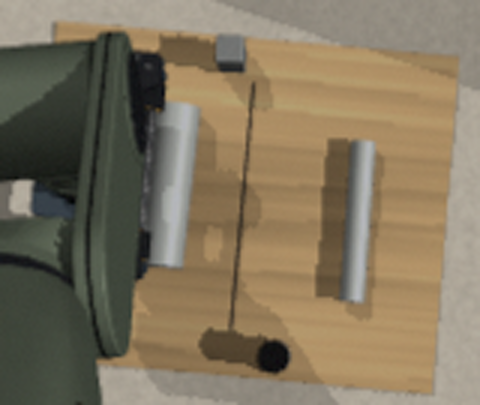

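The spacing from TCP to bar axis is steady at 39.7 mm, so the fingers are in contact and the bar isn't running ahead. In the image the bar is about 0.8° off parallel to the line, (199,105)–(183,265) against (253,85)–(232,328). I'll turn by −0.8° while pushing on.

Request:
jog_arm(
  increments=[
    [[-2,0,0],0],
    [[-4,0,0],-0.1],
    [[-7,0,0],-0.2],
    [[-10,0,0],-0.3],
    [[-13,0,0],-0.5],
    [[-16,0,0],-0.6],
    [[-19,0,0],-0.7],
    [[-22,0,0],-0.8],
    [[-25,0,0],-0.8],
    [[-28,0,0],-0.8],
    [[-30,0,0],-0.8],
    [[-31,0,0],-0.8],
  ],
)

```text
time: 7.8
position: [567.7, 45.9, 14.8]
tcp_rot: [3.141, 0.001, 1.523]
wrist_force: [-0.4, -0.2, 1.3]
grip_width: 91.3
```

```bash
python3 m.py 5; python3 e.py|tail -1
```

```text
t 7.8 tcp line 11.3 72.2 z 14.8 yaw 87.29 F [-0.4 -0.2  1.3]
side 1 rows 165 220 yaw -4.35 axial ends [ 79.7 -61.6] offset at mid/ends [31.8 30.7 32.8]
```

View pics/top_5.png

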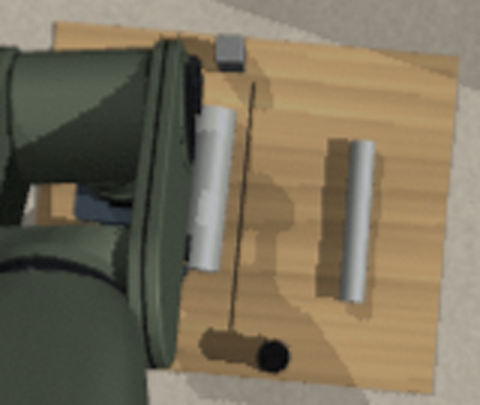

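The bar axis is now 31.8 mm from the line, and the spacing of 40.4 mm is still close to contact. I'll continue to just short of the line.

Request:
jog_arm(
  increments=[
    [[-2,0,0],0],
    [[-4,0,0],0],
    [[-7,0,0],0],
    [[-10,0,0],0],
    [[-13,0,0],0],
    [[-16,0,0],0],
    [[-18,0,0],0],
    [[-20,0,0],0],
    [[-22,0,0],0],
    [[-23.5,0,0],0],
    [[-24.5,0,0],0],
    [[-25,0,0],0],
  ],
)

```text
time: 9.45
position: [566.5, 21.0, 14.9]
tcp_rot: [3.141, 0.001, 1.524]
wrist_force: [0.3, 0.9, 1.1]
grip_width: 91.5
```

```bash
python3 m.py 6; python3 e.py|tail -1
```

```text
t 9.45 tcp line 11.6 47.3 z 14.9 yaw 87.29 F [0.3 0.9 1.1]
side 1 rows 152 177 yaw -53.87 axial ends [106.7  38. ] offset at mid/ends [127.3  85.8 168.7]
```

View pics/top_6.png

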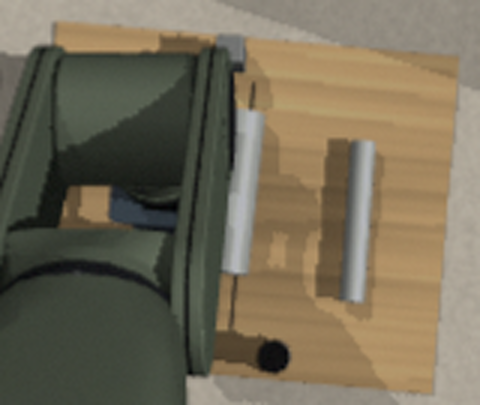

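View pics/scene_6.png

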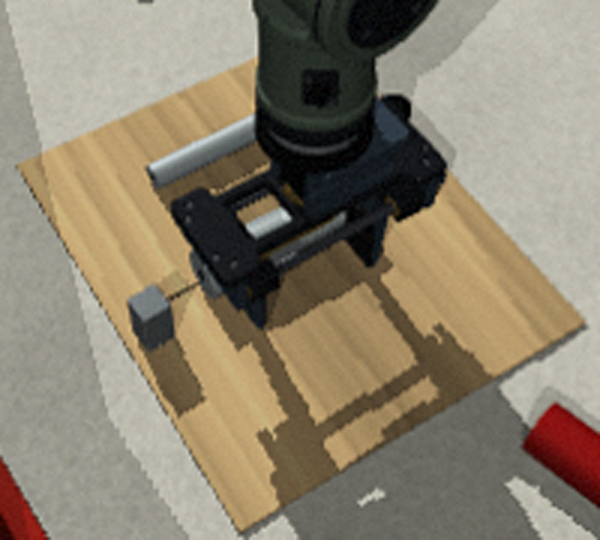

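The bar is almost on the line, at crop (248,190). The mask caught the arm this time, so I'll narrow the region and measure again.

```bash
sed -i 's/m\[:152\]=0/m[:159]=0/; s/m\[:,:190\]=0/m[:,:XMIN]=0/; s/^def bar/XMIN=258\ndef bar/' e.py; python3 - <<'E'
from e import *
c=viewer.read_camera("top");bar(c["image"],c,1)
E
```

```text
side 1 rows 166 221 yaw -4.33 axial ends [ 79.5 -62. ] offset at mid/ends [7.  5.9 8. ]
```

Request:
jog_arm(
  increments=[
    [[-1,0,0],0],
    [[-2,0,0],0],
    [[-3,0,0],0],
    [[-4,0,0],0],
    [[-5,0,0],0],
    [[-5.8,0,0],0],
    [[-6.4,0,0],0],
    [[-6.8,0,0],0],
    [[-7,0,0],0],
    [[-7,0,0],0],
  ],
)

```text
time: 10.9
position: [566.2, 14.0, 14.8]
tcp_rot: [3.141, 0.001, 1.524]
wrist_force: [-0.6, 0.7, -0.5]
grip_width: 91.3
```

```bash
python3 m.py 7; python3 - <<'E'
from e import *
c=viewer.read_camera("top");bar(c["image"],c,1)
E
```

```text
t 10.9 tcp line 11.7 40.3 z 14.8 yaw 87.31 F [-0.6  0.7 -0.5]
side 1 rows 166 221 yaw -4.33 axial ends [ 80.1 -61.6] offset at mid/ends [ 0.1 -0.9  1.1]
```

Offset 0.1 mm. I'll back away, lift, and check with a clear view.

Request:
jog_arm(
  increments=[
    [[1,0,0],0],
    [[4,0,0],0],
    [[12,0,0],0],
    [[28,0,0],0],
    [[50,0,-8],0],
    [[75,0,-25],0],
    [[105,0,-50],0],
    [[140,0,-80],0],
    [[180,0,-110],0],
    [[215,0,-130],0],
    [[235,0,-140],0],
    [[240,0,-140],0],
  ],
)

```text
time: 12.55
position: [577.2, 255.2, 154.6]
tcp_rot: [3.14, 0.001, 1.526]
wrist_force: [-0.1, -0.5, -0.6]
grip_width: 91.3
```

```bash
python3 m.py 8; python3 - <<'E'
import e
from e import *
e.XMIN=200
c=viewer.read_camera("top");bar(c["image"],c,1);bar(c["image"],c,-1)
E
```

```text
t 12.55 tcp line 8.0 281.7 z 154.6 yaw 87.41 F [-0.1 -0.5 -0.6]
side 1 rows 166 221 yaw -4.31 axial ends [ 79.8 -61.7] offset at mid/ends [ 0.2 -0.9  1.2]
side -1 rows 166 221 yaw -4.13 axial ends [ 79.8 -61.7] offset at mid/ends [-2.1 -2.9 -1.4]
```

View pics/top_8.png

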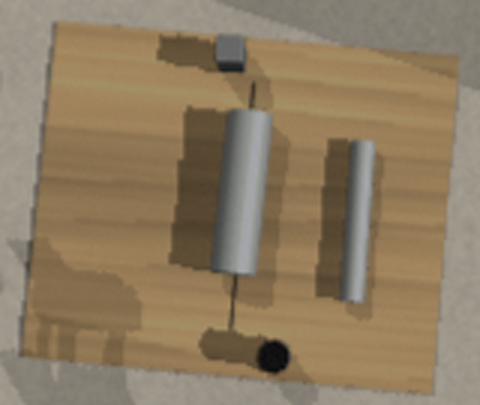

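View pics/scene_8.png

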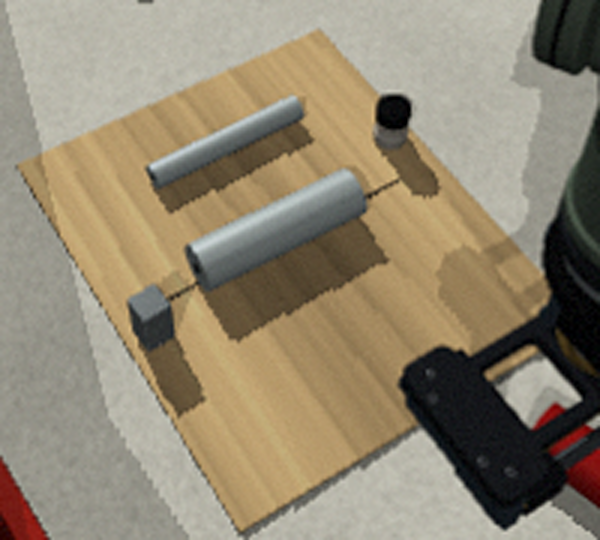

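Both views show the bar lying over the line, with the line emerging at both ends: top crop (253,95) and (235,300). For a second check I'll measure in the scene camera, using both silhouette edges by saturation alone, and repeat that in the top view.

```bash
cat > f.py <<'E'
from h import *
u0=np.array([.99813,-.06106])
def fit(P):
    vx,vy,px,py=cv2.fitLine(P[:,:2].astype(np.float32),cv2.DIST_HUBER,0,.01,.01).ravel()
    return (np.array([vx,vy]),np.array([px,py])) if vx>0 else (-np.array([vx,vy]),np.array([px,py]))
def scan(sat,c,L0,sign,z0):
    # walk outward (world, perpendicular) across the bar silhouette at plane z0
    n0=np.array([-u0[1],u0[0]]);out=[]
    for a in np.arange(-45,66,2.):
        t=np.arange(0,45,.25);W=L0+a*u0+sign*t[:,None]*n0
        px=proj(c,np.c_[W,np.full(len(t),z0)]).astype(np.float32)
        v=cv2.remap(sat,px[:,0].reshape(1,-1),px[:,1].reshape(1,-1),cv2.INTER_LINEAR)[0]
        k=np.argmax(v>55)
        if v[k]>55: out.append(px[k])
    return np.array(out)
L0=np.array([552,-25.5])
for name in("top","scene"):
    c=viewer.read_camera(name);im0=cv2.imread(f"pics/{name}0.png")[:,:,::-1].astype(np.float32).sum(2)
    # line in first picture: darkest ridge across expected position
    n0=np.array([-u0[1],u0[0]]);pts=[]
    for a in np.arange(-95,96,2.):
        t=np.arange(-9,9.1,.25);W=L0+a*u0+t[:,None]*n0;p=proj(c,np.c_[W,np.full(len(t),4.)]).astype(np.float32)
        v=cv2.remap(im0,p[:,0].reshape(1,-1),p[:,1].reshape(1,-1),cv2.INTER_LINEAR)[0]
        w=np.clip(np.median(v)-v-25,0,None)
        if w.sum()>60: pts.append((p*w[:,None]).sum(0)/w.sum())
    Ld,Lp=fit(onz(c,np.array(pts),4.));Ln=np.array([-Ld[1],Ld[0]])
    sat=cv2.cvtColor(c["image"],cv2.COLOR_RGB2HSV)[...,1].astype(np.float32)
    o=np.array(c["world_from_camera"])[:3,3];Ns=[];print(name,"line yaw",np.degrees(np.arctan2(Ld[1],Ld[0])),"pt",Lp)
    for sg in(1,-1):
        W=onz(c,scan(sat,c,L0,sg,24.),24.);d,p=fit(W);N=np.cross(np.r_[d,0],np.r_[p,24.]-o);N/=np.linalg.norm(N)
        nn=np.array([-d[1],d[0]]);cen=p-sg*nn*20/abs(N[:2]@nn)
        s=np.tan(np.arctan2(d[1],d[0])-np.arctan2(Ld[1],Ld[0]))
        r=cen-L0;a=r@u0;b=(cen-Lp)@Ln
        print("  edge",sg,"yaw",round(np.degrees(np.arctan2(d[1],d[0])),2),"axis offset at a=9,+79,-61:",np.round([b+(x-a)*s for x in(9,79,-61)],2))
E
python3 f.py
```

```text
top line yaw -3.4948268 pt [552.00085 -25.48599]
  edge 1 yaw -4.45 axis offset at a=9,+79,-61: [-0.14 -1.3   1.02]
  edge -1 yaw -4.21 axis offset at a=9,+79,-61: [-0.02 -0.9   0.86]
scene line yaw -3.4194736 pt [525.8449   -23.966747]
  edge 1 yaw -4.39 axis offset at a=9,+79,-61: [-0.12 -1.31  1.07]
  edge -1 yaw -4.34 axis offset at a=9,+79,-61: [ 0.04 -1.08  1.17]
```

```bash
python3 - <<'E'
from h import *
from rig import order
a=cv2.imread("pics/top0.png").astype(int);b=viewer.read_camera("top")["image"][:,:,::-1].astype(int)
d=np.abs(a-b).sum(2)
for n,(x0,y0,x1,y1) in dict(thin=(285,170,312,236),block=(248,140,264,155),jar=(262,241,280,257),hammer=(380,140,445,245)).items(): print(n,(d[y0:y1,x0:x1]>90).sum())
print(order.sign_off())
E
```

```text
thin 0
block 0
jar 0
hammer 0
the job is handed in; nothing more can be done
None
```

The thick aluminium bar now lies along the bend line, and I have handed the job in at about 13 s of the 48 s allowed. I rolled it about 113 mm with slow pushes from the sides of the open fingers, then backed off and lifted clear. It was never pinched, dragged or lifted.

**Position:** after the arm withdrew, both cameras put the bar's axis within 0.15 mm of the line at mid-length. The ends are about 1.1 mm to either side, inside the line's 1.25 mm half-width except one reading of 1.3 mm.

**Other objects:** the thin bar, gauge block, jar and hammer look unchanged from the first picture. I did not re-check the off-board look-alikes at the end. The wrist force readings I took stayed around 1 N.

**What did not come out exactly:**
- The bar is still about 0.9° off parallel. I turned the gripper 0.8° during a push to correct this, but the bar did not follow.
- The bar sits about 9 mm off the line's midpoint lengthwise, as it started, since rolling cannot change that. Both ends are still well within the 220 mm line.
- An earlier edge measurement with a brightness cut-off disagreed by about 2 mm on the shaded side. The later saturation-based measurement cleared that up.

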